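Make up two gearbox rebuild kits

TASK

Make up the two gearbox rebuild kits from the loose stock: in the three-bay tray, the wide bearing race goes in the large square bay, the hexagon nut in the smaller bay beside it and the shaft key lengthwise in the long narrow bay; in the two-bay tray, the pinion gear goes hub up in the larger bay and the small bearing race in the smaller one. Set every part down gently, flat on the floor of its bay and the same way up as it lay, and leave the flanged stub shaft standing where it is.

Things in the scene. Friction and masses are not known exactly. Their poses are not given: they have to be found in the camera images.
- wide_race: plain steel bearing race, the larger of the two small rings: outer diameter 60 mm, bore 44 mm, 30 mm high, about 0.3 kg, lying flat. Origin: centre of its underside; z up along its axis.
- small_race: plain steel bearing race, the smaller ring: outer diameter 40 mm, bore 24 mm, 28 mm high, about 0.18 kg, lying flat. Origin: centre of its underside; z up along its axis.
- pinion: steel pinion gear lying flat, hub up: toothed disc 50 mm across and 18 mm high, with a round hub 30 mm across standing on it up to 34 mm, about 0.32 kg. Origin: centre of its underside; z up along its axis.
- nut: dark steel hexagon nut, 46 mm across flats (53 mm over corners), 28 mm high, hole about 28 mm, about 0.25 kg, lying flat. Origin: centre of its underside; z up; the body's x axis is square to one pair of flats (the others every 60 degrees).
- key: plain steel shaft key: a solid bar 64 mm long (its x axis), 22 mm wide (y), 26 mm high (z), about 0.28 kg. Origin: centre of its underside.
- tray3: three-bay sheet-metal kit tray, outside 147 (its x) by 173 mm (y). Insides: long narrow bay 50 (x) by 167 mm (y), centred at x -45.5, y 0; large square bay 88 by 88 mm, centred at x 26.5, y -39.5; smaller bay 88 (x) by 76 mm (y), centred at x 26.5, y 45.5. Walls 3 mm thick, tops at 11 mm; floor 3 mm thick; fixed. Origin: underside, centre of outline.
- tray2: two-bay kit tray of bare sheet metal, outside 82 mm (its x) by 145 mm (its y). Larger bay 76 by 76 mm inside, centred at x 0, y -31.5 mm; smaller bay 76 mm (x) by 60 mm (y), centred at x 0, y 39.5 mm. Walls 3 mm thick, tops at 11 mm; floor 3 mm thick; fixed. Origin: underside, centre of outline.
- stub_shaft: flanged stub shaft standing upright among the stock, not part of either kit: flange 50 mm across and 12 mm high, stepped shaft 26 then 20 mm thick, 60 mm tall in all, 0.36 kg. Origin: centre of its underside.
Mind the look-alikes: they are no part of the job. Leave any orange look-alike of the pinion alone.

How it is judged:
By the outcome, as a careful person would: the job done as asked, in the order asked, and still so for the second after the job is handed in, with the robot touching nothing.
It also fails if it takes over 128 s, if anything falls off the work surface, if the arm or the gripper's body presses on something with over 40 N, if the wrist force passes 120 N, or if a joint passes its speed limit or range.

ROBOT

A 6-joint arm with a two-finger parallel gripper is mounted at the origin on the work surface. World frame = base frame: x ahead of the robot, y to its left, z up, the work surface at z = 0. Lengths are in m, angles in rad, forces in N, time in s.
With the tool pointing down it reaches from about 0.375 to 0.975 m from the base axis. Payload 3.8 kg.
Tool frame: the origin (TCP) lies between the finger pads; the fingertips stand 22 mm ahead of it and the grasp point (between the pads) lies 3 mm ahead of it; z points along the fingers, y is the line along which they close (so a half turn about z gives the same grasp; the last joint's range is limited). The gripper opens to 85 mm and grips with 20 to 120 N. Pads are 22 mm wide; open, the fingers measure 114 mm over their backs; the gripper's body (76 mm by 85 mm) begins 54 mm behind the grasp point. The pads swing forward as they close: fully open they stand 13 mm farther back than shut.
Start: joints at [1.228, 0.264, 1.604, -0, 1.274, -0.037], TCP at [0.203, 0.644, 0.253] pointing down, gripper open.
Joint ranges: [-2.63, 2.63], [-0.94, 2.18], [0.31, 2.57], [-1.31, 4.45], [0, 2.66], [-2.55, 2.55]. Speed limits (rad/s): [2.57, 2.57, 3.14, 3.14, 3.14, 3.14].

INTERFACE

Orientations are given as a unit quaternion [x, y, z, w].
In Python, from bench import ctrl gives the robot as it stands.
- The arm moves only by the tool drive_tool, never from a script. Its argument "steps" is one flat list of numbers, 7 for each row, row after row: the turn, a rotation vector about the tool's x, y, z in rad, then the shift along the tool's x, y, z in mm, then the closure, from 0 (fully open) to 1 (shut). A call has 1 to 12 rows; each row shifts and turns the commanded pose from where the row before left it, along the tool's axes as they then stand; what a row does not reach is not made up. A row lasts 1/12 s, in which the tool goes at most 41.7 mm and 7.16 degrees, less where a joint would pass 70% of its speed; a pose out of reach is approached as far as the arm can. A call with a gripper value outside its range is refused whole. The fingers move at their own pace and stop on an object; "force" is the grip in N (left out, the last holds). Time passes only in rows, so rows that do not move let the fingers close. It gives the time, the measured TCP pose, the force, the opening and the grip force at its end, in the units of the state.
- ctrl.read_state(): the state, without advancing time (a new reading comes with each control period).
- ctrl.snapshot(name): name is "side" or "top"; returns the picture (400x640x3 uint8, red, green, blue); there is no depth.
- ctrl.camera_info(name): a dict with "K" (3x3 intrinsics, pixels), "extrinsics" (4x4, takes a point from camera to world coordinates). Camera axes: x right, y down, z forward; pixel columns grow to the right and rows downward; lengths in m; the calibration is good to about 2 mm. A picture is of the moment at which its call begins. camera_info takes no time and is no camera call.
- ctrl.hand_in(): hands the job in; it is judged then, once.
The state is a dict: "clock": time; "qpos": joint angles; "qd": joint speeds; "joint_efforts": joint torques, N m; "tool_pos": TCP position; "tool_rot": TCP orientation; "wrist_force": force on the tool from outside, world axes, zero at the start; "wrist_torque": the same for the moment, N m; "opening": opening from 0.0 (shut) to 1.0 (fully open); "gripper_force": force on a finger pad.
Only numpy, scipy, OpenCV 4.12 (cv2) and the standard library are available. Lean on these libraries where they do the work, as an engineer would, in place of code of your own. Each camera call takes 0.05 s, during which the arm holds its last target. There are 200 camera calls.

## Working session

There is one attempt and no reset: what is moved stays moved. The work goes in short steps, Python scripts to look and compute and a tool call to move; the robot and the scene stay as the last step left them, time stands still between calls to the robot, and variables do not carry over. Pictures are saved under pics/ and viewed, at most 14 in all, crops included, and the job is handed in when it is done.

Besides the shell and the picture viewer there is one more tool, called after ">>>" as a command line: name --argument value ..., lists and objects as JSON in quotes. drive_tool: Moves the arm, as the interface text tells. Its arguments: {"type":"object","properties":{"steps":{"type":"array","items":{"type":"number"}},"force":{"type":"number"}},"required":["steps"]}

```bash
mkdir -p pics; python3 - <<'E'
from bench import ctrl
import cv2
for n in("top","side"):
    cv2.imwrite(f"pics/{n}0.png",ctrl.snapshot(n)[:,:,::-1]); c=ctrl.camera_info(n); print(c)
s=ctrl.read_state(); print(s)
E
```

```text
{'K': array([[381.95112791,   0.        , 317.42987337],
       [  0.        , 381.95112791, 193.28037953],
       [  0.        ,   0.        ,   1.        ]]), 'extrinsics': array([[-0.01547511, -0.98333873,  0.18112279,  0.367827  ],
       [-0.99962758,  0.01928735,  0.01930544,  0.00405532],
       [-0.02247717, -0.18075659, -0.98327099,  0.84775015],
       [ 0.        ,  0.        ,  0.        ,  1.        ]])}
{'K': array([[394.78207415,   0.        , 322.51697021],
       [  0.        , 394.78207415, 196.23300475],
       [  0.        ,   0.        ,   1.        ]]), 'extrinsics': array([[-0.97815105, -0.12748857,  0.16421687,  0.36778687],
       [-0.2075895 ,  0.64179079, -0.73824872,  0.54288819],
       [-0.0112746 , -0.75620846, -0.65423363,  0.51128043],
       [ 0.        ,  0.        ,  0.        ,  1.        ]])}
{'clock': 0.1, 'qpos': array([ 1.22805368e+00,  2.64711372e-01,  1.60527000e+00,  4.86469464e-07,
        1.27369336e+00, -3.68998138e-02]), 'qd': array([-0.00095228, -0.00142157, -0.00344674,  0.00054232, -0.00082966,
        0.00012681]), 'joint_efforts': array([ 1.41621356e-03, -5.16712761e+01, -3.68593454e+01, -1.15063708e-04,
        6.35386677e-03,  4.48121646e-07]), 'tool_pos': array([0.20303068, 0.643083  , 0.25204628]), 'tool_rot': array([ 1.52326092e-01,  9.88329741e-01, -1.02229399e-03, -1.96654663e-04]), 'wrist_force': array([ 0.14901897, -0.0284196 , -0.95135133]), 'wrist_torque': array([ 0.01364636,  0.03392522, -0.00268619]), 'gripper_force': 0.0, 'opening': 0.9992068404739842}
```

View pics/top0.png

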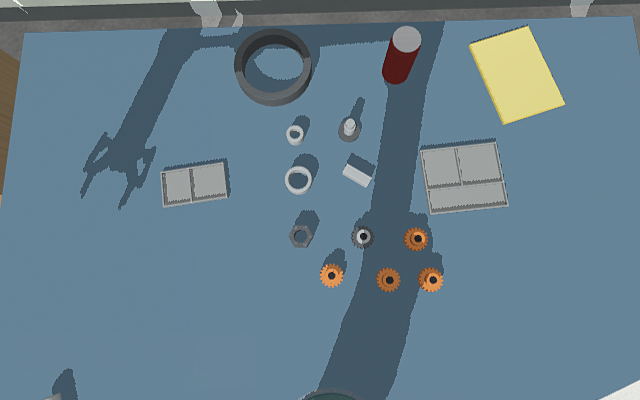

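View pics/side0.png

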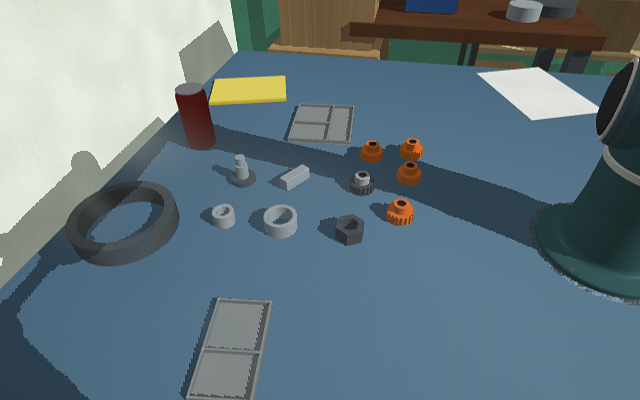

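The top view shows stock at the centre: small race (295,135), wide race (298,180), nut (301,236), stub shaft (349,128), key (358,174) and the grey pinion (363,237) among orange ones. tray2 is at (195,184) and tray3 at (464,178). The side view shows the same things. I'll enlarge both.

```bash
python3 - <<'E'
import cv2,numpy as np
t=cv2.imread("pics/top0.png"); s=cv2.imread("pics/side0.png")
def crop(im,x0,y0,w,h,k,n):
    c=cv2.resize(im[y0:y0+h,x0:x0+w],None,fx=k,fy=k,interpolation=cv2.INTER_CUBIC)
    for x in range((x0+9)//10*10,x0+w,10):
        cv2.line(c,(int((x-x0+.5)*k),0),(int((x-x0+.5)*k),8 if x%50 else 20),(0,0,255),1)
        if x%20==0: cv2.putText(c,str(x),(int((x-x0)*k)-10,20),0,.4,(0,255,255),1)
    for y in range((y0+9)//10*10,y0+h,10):
        cv2.line(c,(0,int((y-y0+.5)*k)),(8,int((y-y0+.5)*k)),(0,0,255),1)
        cv2.putText(c,str(y),(10,int((y-y0)*k)+6),0,.4,(0,255,255),1)
    return c
cv2.imwrite("pics/a.png",crop(t,275,115,130,145,4,0))
a=crop(t,150,150,90,65,6,0); b=crop(t,412,135,105,85,6,0)
cv2.imwrite("pics/b.png",np.hstack([cv2.copyMakeBorder(crop(t,150,150,90,65,4,0),0,340-260,0,0,0),crop(t,412,135,105,85,4,0)]))
cv2.imwrite("pics/c.png",crop(s,200,140,210,115,3.8,0))
E
```

```text
(no output)
```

View pics/a.png

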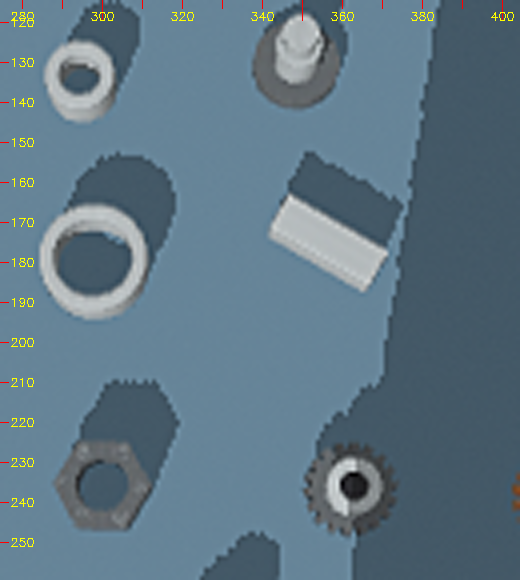

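View pics/b.png

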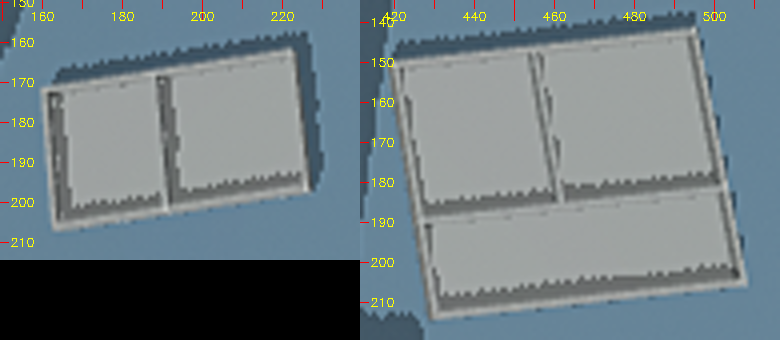

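View pics/c.png

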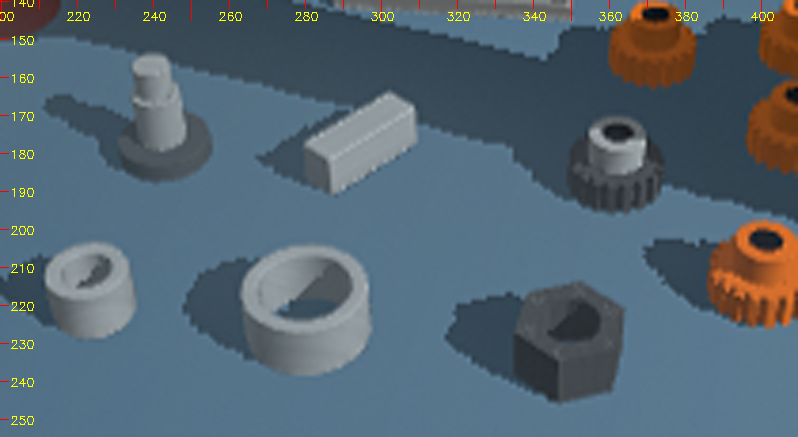

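Crops give these pixels (top view): small race (294.5,133.3), wide race (298.1,179.4), nut (300.1,236.1), hub (363.1,236.1), key top centre (356.6,175.4), plus tray corners. I'll convert these and cross-check with the side view.

```bash
cat > h.py <<'E'
from bench import ctrl
import numpy as np
def px(cam,uv,z):
    c=ctrl.camera_info(cam);E=c["extrinsics"];d=E[:3,:3]@np.linalg.inv(c["K"])@np.c_[np.atleast_2d(uv),np.ones(len(np.atleast_2d(uv)))].T
    return (E[:3,3,None]+d*(z-E[2,3])/d[2]).T[:,:2]
def A(p): return np.array(p,float)/4+[274.6,114.6]
def C(p): return np.array(p,float)/3.8+[199.6,139.6]
E
python3 - <<'E'
from h import *
np.set_printoptions(precision=4,suppress=True)
O={"small":([79.5,74.5],[88,272],.028),"wide":([94,259],[307,288],.03),"nut":([102,486],[569,316],.028),"pin":([354,486],[617,132],.034),"key":([328,241],[361,126],.026),"shafttop":([302,26],[152,62],.06),"shaftbase":([298,70],[165,145],.012)}
for k,(a,c,z) in O.items(): print(k,px("top",A(a),z)[0],px("side",C(c),z)[0])
def seg(cam,f,p,z):
    q=px(cam,f(np.array(p,float)),z); return q,np.degrees(np.arctan2(*(q[1]-q[0])[::-1])),np.linalg.norm(q[1]-q[0])
print("key",seg("top",A,[[290,195],[388,252]],.026)[1:],seg("top",A,[[268,234],[365,289]],.026)[1:],seg("side",C,[[305,147],[391,92]],.026)[1:],seg("side",C,[[331,160],[416,107]],.026)[1:])
for p in ([[80,441],[127,441]],[[77,530],[125,530]],[[55,485],[150,487]]): print("nut",seg("top",A,p,.028)[1:])
for n,p,o in (("t2",[[41,88],[294,48],[309,189],[55,230]],(149.6,149.6)),("t3",[[29,62],[336,28],[386,285],[72,318]],(411.6,134.6))):
    q=px("top",np.array(p)/4+o,.011); d=np.roll(q,-1,0)-q
    print(n,q.mean(0),np.degrees(np.arctan2(d[:,1],d[:,0])),np.linalg.norm(d,axis=1))
E
```

```text
small [0.6573 0.0697] [0.6567 0.0728]
wide [0.5504 0.0621] [0.5509 0.0649]
nut [0.4264 0.0587] [0.4289 0.0573]
pin [ 0.4237 -0.0752] [ 0.425  -0.0754]
key [ 0.5588 -0.0667] [ 0.56   -0.0646]
shafttop [ 0.6707 -0.0538] [ 0.6683 -0.0541]
shaftbase [ 0.6627 -0.0542] [ 0.6651 -0.0454]
key (np.float64(-122.35515641387988), np.float64(0.062493928189040523)) (np.float64(-121.51878076487868), np.float64(0.06119266915821704)) (np.float64(-120.03171818503972), np.float64(0.06447103989406121)) (np.float64(-121.55465234655512), np.float64(0.062164145365916884))
nut (np.float64(-91.0152696251865), np.float64(0.025320289383035762))
nut (np.float64(-90.94080263528558), np.float64(0.025590371027948193))
nut (np.float64(-92.17715787081654), np.float64(0.050930251259104165))
t2 [0.5484 0.3001] [ -81.9438 -172.4435   98.2117    8.8764] [0.1454 0.0824 0.1435 0.0828]
t3 [ 0.5515 -0.3039] [ -84.7099 -175.1144   94.9938    5.5601] [0.1744 0.1476 0.1727 0.1467]
```

Both views agree to about 3 mm and the sizes match. Next I turn the tool so its closing line is along world x, which makes the tool axes (x, y, z) equal to world (y, x, -z).

```bash
cat >> h.py <<'E'
from scipy.spatial.transform import Rotation as R
def go(x,y,z,yaw=None):
    s=ctrl.read_state();r=R.from_quat(s["tool_rot"]);M=r.as_matrix()
    cy=np.degrees(np.arctan2(M[1,1],M[0,1]))
    d=M.T@(np.array([x,y,z])-s["tool_pos"])*1000
    print("t",round(s["clock"],2),"pos",(s["tool_pos"]*1000).round(1),"yaw",round(cy,2),"tilt",M[:2,2].round(4),"F",s["wrist_force"].round(1),"open",round(s["opening"]*85,1),"gf",round(s["gripper_force"],1))
    print("shift",d.round(1),"" if yaw is None else "turnz rad %.3f"%np.radians(cy-yaw))
E
```

>>> drive_tool --steps '[0, 0, 0.115, 0, 0, 8, 0, 0, 0, 0.115, 0, 0, 8, 0, 0, 0, 0.115, 0, 0, 8, 0, 0, 0, 0.115, 0, 0, 8, 0, 0, 0, 0.115, 0, 0, 8, 0, 0, 0, 0.115, 0, 0, 8, 0, 0, 0, 0.115, 0, 0, 8, 0, 0, 0, 0.115, 0, 0, 8, 0, 0, 0, 0.115, 0, 0, 8, 0, 0, 0, 0.115, 0, 0, 8, 0, 0, 0, 0.115, 0, 0, 8, 0, 0, 0, 0, 0, 0, 0, 0]' --force 60

```text
clock: 1.1
tool_pos: [0.2026, 0.642, 0.1624]
tool_rot: [0.708, 0.706, -0.002, 0.001]
wrist_force: [-0.7, -0.4, -0.7]
opening: 0.996
gripper_force: 0.0
```

```bash
python3 -c "
from h import *
go(.5505,.0635,.12,0)"
```

```text
t 1.1 pos [202.6 642.  162.4] yaw -0.16 tilt [-0.0016 -0.0045] F [-0.7 -0.4 -0.7] open 84.7 gf 0.0
shift [-577.3  349.6   44.4] turnz rad -0.003
```

>>> drive_tool --steps '[0, 0, 0, -34, 20.5, 0, 0, 0, 0, 0, -34, 20.5, 0, 0, 0, 0, 0, -34, 20.5, 0, 0, 0, 0, 0, -34, 20.5, 0, 0, 0, 0, 0, -34, 20.5, 0, 0, 0, 0, 0, -34, 20.5, 0, 0, 0, 0, 0, -34, 20.5, 0, 0, 0, 0, 0, -34, 20.5, 0, 0, 0, 0, 0, -34, 20.5, 0, 0, 0, 0, 0, -34, 20.5, 0, 0, 0, 0, 0, -34, 20.5, 0, 0, 0, 0, 0, -34, 20.5, 0, 0]'

```text
clock: 2.1
tool_pos: [0.4499, 0.2339, 0.1658]
tool_rot: [0.706, 0.708, 0.0, 0.0]
wrist_force: [-0.1, 0.3, -0.6]
opening: 1.002
gripper_force: 0.0
```

>>> drive_tool --steps '[0, 0, 0, -34, 20.5, 8, 0, 0, 0, 0, -34, 20.5, 8, 0, 0, 0, 0, -34, 20.5, 8, 0, 0, 0, 0, -34, 20.5, 8, 0, 0, 0, 0, -34, 20.5, 8, 0, 0, 0, 0, 0, 0, 10, 0, 0, 0, 0, 0, 0, 0, 0, 0, 0, 0, 0, 0, 0, 0]'

```text
clock: 2.77
tool_pos: [0.5507, 0.0656, 0.1145]
tool_rot: [0.707, 0.707, -0.001, -0.001]
wrist_force: [0.2, 0.7, -0.5]
opening: 1.004
gripper_force: 0.0
```

```bash
python3 -c "
from h import *
go(.5505,.0635,.026,-.3)
import cv2
cv2.imwrite('pics/s1.png',cv2.resize(ctrl.snapshot('side')[100:300,180:440,::-1],None,fx=3,fy=3,interpolation=2))"
```

```text
t 2.77 pos [550.7  65.6 114.5] yaw 0.04 tilt [-0.0026  0.0003] F [ 0.2  0.7 -0.5] open 85.3 gf 0.0
shift [-2.1  0.  88.5] turnz rad 0.006
```

View pics/s1.png

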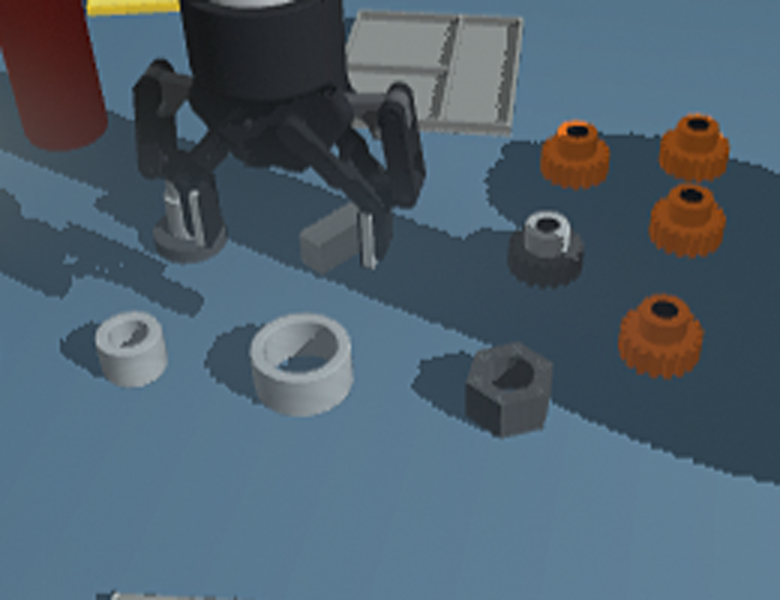

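The picture shows the gripper centred above the wide race (302,360 in the crop) with the jaws clear on both sides. I'll go down and grip.

>>> drive_tool --steps '[0, 0, 0, -2, 0, 30, 0, 0, 0, 0, 0, 0, 28, 0, 0, 0, 0, 0, 0, 18, 0, 0, 0, 0, 0, 0, 10, 0, 0, 0, 0, 0, 0, 2.5, 0, 0, 0, 0, 0, 0, 0, 0, 0, 0, 0, 0, 0, 0, 0.4, 0, 0, 0, 0, 0, 0, 1, 0, 0, 0, 0, 0, 0, 1, 0, 0, 0, 0, 0, 0, 1, 0, 0, 0, 0, 0, 0, 1, 0, 0, 0, 0, 0, 0, 1]' --force 60

```text
clock: 3.82
tool_pos: [0.5534, 0.0641, 0.0293]
tool_rot: [0.707, 0.707, 0.001, 0.001]
wrist_force: [-1.2, 0.8, 5.8]
opening: 0.683
gripper_force: 63.7
```

```bash
python3 -c "
from h import *
go(.5815,-.3408,.10,0)"
```

```text
t 3.82 pos [553.4  64.1  29.3] yaw -0.01 tilt [0.0035 0.0007] F [-1.2  0.8  5.8] open 58.0 gf 63.7
shift [-404.8   28.4  -70.9] turnz rad -0.000
```

>>> drive_tool --steps '[0, 0, 0, 0, 0, -8, 1, 0, 0, 0, 0, 0, -25, 1, 0, 0, 0, 0, 0, -25, 1, 0, 0, 0, -20, 2, -15, 1, 0, 0, 0, -35, 3, 0, 1, 0, 0, 0, -35, 3, 0, 1, 0, 0, 0, -35, 3, 0, 1, 0, 0, 0, -35, 3, 0, 1, 0, 0, 0, -35, 3, 0, 1, 0, 0, 0, -35, 3, 0, 1, 0, 0, 0, -35, 3, 0, 1, 0, 0, 0, -35, 3, 0, 1]'

```text
clock: 4.82
tool_pos: [0.5773, -0.2381, 0.1004]
tool_rot: [0.707, 0.707, 0.0, 0.0]
wrist_force: [0.3, 0.8, -2.5]
opening: 0.679
gripper_force: 65.7
```

>>> drive_tool --steps '[0, 0, 0, -35, 3, 0, 1, 0, 0, 0, -35, 3, 0, 1, 0, 0, 0, -25, 0, 0, 1, 0, 0, 0, -10, 0, 0, 1, 0, 0, 0, 0, 0, 0, 1, 0, 0, 0, 0, 0, 0, 1, 0, 0, 0, 0, 0, 0, 1]'

```text
clock: 5.4
tool_pos: [0.5833, -0.3398, 0.0995]
tool_rot: [0.707, 0.707, 0.0, -0.001]
wrist_force: [-0.4, -0.4, -2.3]
opening: 0.678
gripper_force: 65.7
```

```bash
python3 -c "
from h import *
go(.5815,-.3408,.0323,0)
import cv2
cv2.imwrite('pics/s2.png',cv2.resize(ctrl.snapshot('top')[110:240,380:560,::-1],None,fx=4,fy=4,interpolation=2))"
```

```text
t 5.4 pos [ 583.3 -339.8   99.5] yaw 0.03 tilt [-0.001   0.0014] F [-0.4 -0.4 -2.3] open 57.6 gf 65.7
shift [-1.1 -1.7 67.2] turnz rad 0.000
```

View pics/s2.png

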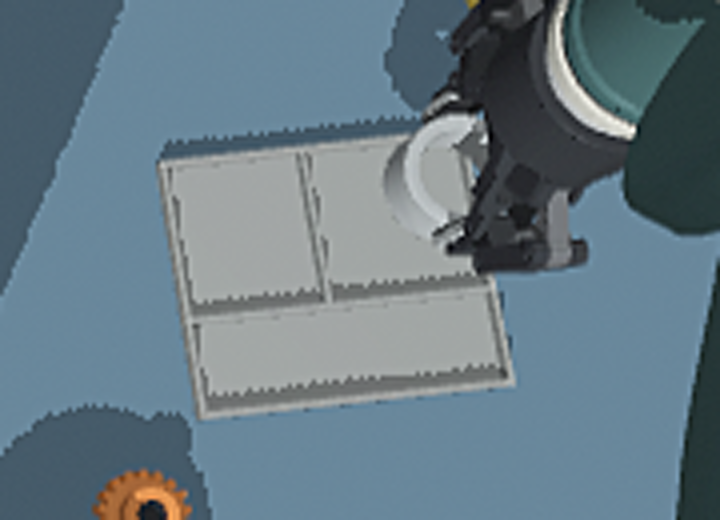

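The wide race hangs level above the tray (crop 435,180; it looks shifted outward by its height). Lowering.

>>> drive_tool --steps '[0, 0, 0, -1, -1.7, 25, 1, 0, 0, 0, 0, 0, 20, 1, 0, 0, 0, 0, 0, 10, 1, 0, 0, 0, 0, 0, 6, 1, 0, 0, 0, 0, 0, 3, 1, 0, 0, 0, 0, 0, 1, 1, 0, 0, 0, 0, 0, 0, 1, 0, 0, 0, 0, 0, 0, 1, 0, 0, 0, 0, 0, 0.5, 1, 0, 0, 0, 0, 0, 0.5, 1, 0, 0, 0, 0, 0, 0, 1]'

```text
clock: 6.37
tool_pos: [0.5823, -0.3426, 0.0343]
tool_rot: [0.707, 0.707, 0.0, 0.0]
wrist_force: [-0.5, 0.7, -3.9]
opening: 0.681
gripper_force: 65.6
```

```bash
python3 -c "
from h import *
go(.5815,-.3408,.0323,0)"
```

```text
t 6.37 pos [ 582.3 -342.6   34.3] yaw -0.01 tilt [ 0.0007 -0.0005] F [-0.5  0.7 -3.9] open 57.9 gf 65.6
shift [ 1.8 -0.8  2. ] turnz rad -0.000
```

Still hanging free, so I creep down in half-millimetre rows until it touches.

>>> drive_tool --steps '[0, 0, 0, 0.8, -0.8, 0.5, 1, 0, 0, 0, 0.8, 0, 0.5, 1, 0, 0, 0, 0, 0, 0.5, 1, 0, 0, 0, 0, 0, 0.3, 1, 0, 0, 0, 0, 0, 0, 1, 0, 0, 0, 0, 0, 0, 1]'

```text
clock: 6.87
tool_pos: [0.5812, -0.3407, 0.0324]
tool_rot: [0.707, 0.707, 0.0, -0.0]
wrist_force: [-2.3, 1.6, 1.4]
opening: 0.678
gripper_force: 66.0
```

>>> drive_tool --steps '[0, 0, 0, 0, 0, 0, 0.3, 0, 0, 0, 0, 0, 0, 0.26, 0, 0, 0, 0, 0, 0, 0.2, 0, 0, 0, 0, 0, 0, 0.1, 0, 0, 0, 0, 0, -3, 0, 0, 0, 0, 0, 0, -20, 0, 0, 0, 0, 0, 0, -30, 0, 0, 0, 0, 0, 0, -30, 0, 0, 0, 0, 30, -11, 0, 0, 0, 0, 0, 36, -14, 0, 0, 0, 0, 0, 36, -14, 0, 0, 0, 0, 0, 36, -14, 0, 0]'

```text
clock: 7.87
tool_pos: [0.5279, -0.2018, 0.1158]
tool_rot: [0.708, 0.707, 0.0, 0.001]
wrist_force: [0.6, -0.3, 0.5]
opening: 0.999
gripper_force: 0.0
```

>>> drive_tool --steps '[0, 0, 0, 36, -14, 0, 0, 0, 0, 0, 36, -14, 0, 0, 0, 0, 0, 36, -14, 0, 0, 0, 0, 0, 36, -14, 0, 0, 0, 0, 0, 36, -14, 0, 0, 0, 0, 0, 36, -14, 0, 0, 0, 0, 0, 30, -13, 0, 0, 0, 0, 0.02, 10, -3, 0, 0, 0, 0, 0, 0, 0, 0, 0, 0, 0, 0, 0, 0, 0, 0]'

```text
clock: 8.7
tool_pos: [0.4285, 0.0537, 0.1156]
tool_rot: [0.713, 0.701, 0.0, 0.001]
wrist_force: [-0.4, -0.1, -0.1]
opening: 0.998
gripper_force: 0.0
```

```bash
python3 -c "
from h import *
go(.4275,.058,.030,-1.1)
import cv2
t=cv2.resize(ctrl.snapshot('top')[110:240,380:560,::-1],None,fx=4,fy=4,interpolation=2)
s=cv2.resize(ctrl.snapshot('side')[90:270,270:420,::-1],None,fx=3,fy=3,interpolation=2)
import numpy as np
t=t[:,:340] if 0 else cv2.resize(t[:,140:],None,fx=.6,fy=.6)
o=np.zeros((540,800,3),np.uint8);o[:t.shape[0],:t.shape[1]]=t;o[:,350:800]=s
cv2.imwrite('pics/s3.png',o)"
```

```text
t 8.7 pos [428.5  53.7 115.6] yaw -1.0 tilt [ 0.0015 -0.0003] F [-0.4 -0.1 -0.1] open 84.9 gf 0.0
shift [ 4.3 -1.3 85.6] turnz rad 0.002
```

View pics/s3.png

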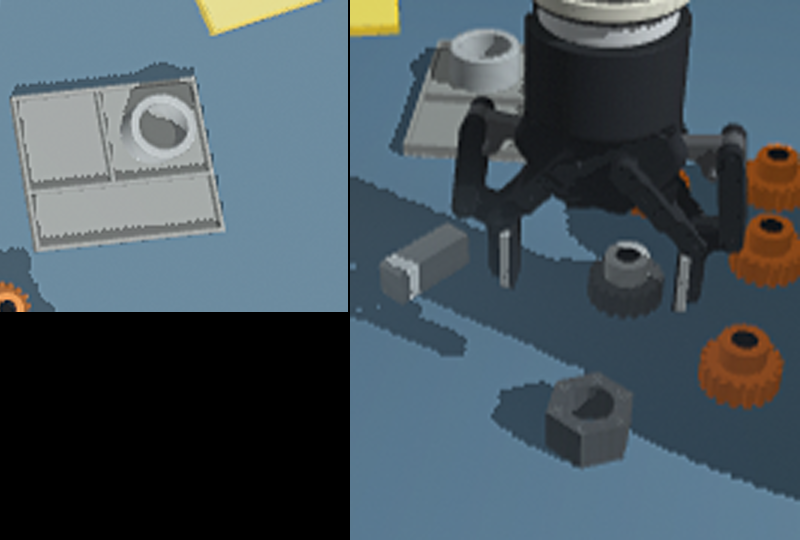

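The wide race sits flat in the large bay (crop 163,127), and the jaws straddle the nut. Gripping the nut next.

>>> drive_tool --steps '[0, 0, 0, 4, -1, 30, 0, 0, 0, 0, 0, 0, 28, 0, 0, 0, 0, 0, 0, 17, 0, 0, 0, 0, 0, 0, 9, 0, 0, 0, 0, 0, 0, 3, 0, 0, 0, 0, 0, 0, 0, 0.2, 0, 0, 0, 0, 0, 0, 0.45, 0, 0, 0, 0, 0, 0, 1, 0, 0, 0, 0, 0, 0, 1, 0, 0, 0, 0, 0, 0, 1, 0, 0, 0, 0, 0, 0, 1, 0, 0, 0, 0, 0, 0, 1]' --force 60

```text
clock: 9.8
tool_pos: [0.429, 0.0573, 0.0295]
tool_rot: [0.714, 0.7, 0.001, 0.001]
wrist_force: [0.0, -0.8, 6.5]
opening: 0.523
gripper_force: 63.0
```

```bash
python3 -c "
from h import *
go(.5738,-.2562,.10,4)"
```

```text
t 9.8 pos [429.   57.3  29.5] yaw -1.13 tilt [ 0.0034 -0.    ] F [ 0.  -0.8  6.5] open 44.5 gf 63.0
shift [-310.6  151.2  -70. ] turnz rad -0.090
```

>>> drive_tool --steps '[0, 0, 0, 0, 0, -8, 1, 0, 0, 0, 0, 0, -25, 1, 0, 0, 0, 0, 0, -25, 1, 0, 0, 0, -20, 10, -15, 1, 0, 0, 0, -35, 17, 0, 1, 0, 0, 0, -35, 17, 0, 1, 0, 0, 0, -35, 17, 0, 1, 0, 0, 0, -35, 17, 0, 1, 0, 0, 0, -35, 17, 0, 1, 0, 0, 0, -35, 17, 0, 1, 0, 0, 0, -35, 17, 0, 1, 0, 0, 0, -30, 15, 0, 1]'

```text
clock: 10.8
tool_pos: [0.5653, -0.2426, 0.1007]
tool_rot: [0.714, 0.7, -0.0, -0.0]
wrist_force: [0.1, 0.6, -2.8]
opening: 0.521
gripper_force: 62.6
```

>>> drive_tool --steps '[0, 0, 0, -11, 5, 0, 1, 0, 0, 0, -4, 2, 0, 1, 0, 0, 0, 0, 0, 20, 1, 0, 0, 0, 0, 0, 15, 1, 0, 0, 0, 0, 0, 5, 1, 0, 0, 0, 0, 0, 0, 1, 0, 0, 0, 0, 0, 0, 1]'

```text
clock: 11.38
tool_pos: [0.5713, -0.2544, 0.0607]
tool_rot: [0.714, 0.7, -0.0, -0.001]
wrist_force: [0.7, 0.1, -3.1]
opening: 0.518
gripper_force: 62.4
```

```bash
python3 -c "
from h import *
go(.5738,-.2562,.0325)"
```

```text
t 11.38 pos [ 571.3 -254.4   60.7] yaw -1.1 tilt [-0.0016  0.001 ] F [ 0.7  0.1 -3.1] open 44.0 gf 62.4
shift [-1.8  2.6 28.2]
```

>>> drive_tool --steps '[0, 0, 0, -1.5, 2.5, 12, 1, 0, 0, 0, 0, 0, 8, 1, 0, 0, 0, 0, 0, 4, 1, 0, 0, 0, 0, 0, 2, 1, 0, 0, 0, 0, 0, 1, 1, 0, 0, 0, 0, 0, 0, 1, 0, 0, 0, 0, 0, 0.5, 1, 0, 0, 0, 0, 0, 0.3, 1, 0, 0, 0, 0, 0, 0, 1, 0, 0, 0, 0, 0, 0, 1]'

```text
clock: 12.22
tool_pos: [0.5747, -0.2573, 0.0335]
tool_rot: [0.714, 0.7, 0.0, 0.0]
wrist_force: [-0.0, 0.2, -2.8]
opening: 0.526
gripper_force: 62.5
```

>>> drive_tool --steps '[0, 0, 0, 0, 0, 0.5, 1, 0, 0, 0, 0, 0, 0.3, 1, 0, 0, 0, 0, 0, 0.3, 1, 0, 0, 0, 0, 0, 0, 1, 0, 0, 0, 0, 0, 0, 1]'

```text
clock: 12.63
tool_pos: [0.5747, -0.2573, 0.0326]
tool_rot: [0.714, 0.7, 0.0, 0.0]
wrist_force: [-2.7, 1.6, 2.4]
opening: 0.526
gripper_force: 63.1
```

>>> drive_tool --steps '[0, 0, 0, 0, 0, 0, 0.46, 0, 0, 0, 0, 0, 0, 0.4, 0, 0, 0, 0, 0, 0, 0.3, 0, 0, 0, 0, 0, 0, 0.1, 0, 0, 0, 0, 0, -3, 0, 0, 0, 0, 0, 0, -20, 0, 0, 0, 0, 0, 0, -30, 0, 0, 0, 0, 0, 0, -30, 0, 0, 0, 0, 37, -4, 0, 0, 0, 0, 0, 37, -4, 0, 0, 0, 0, 0, 37, -4, 0, 0, 0, 0, 0, 37, -4, 0, 0]'

```text
clock: 13.63
tool_pos: [0.5614, -0.1078, 0.1158]
tool_rot: [0.715, 0.7, 0.0, 0.001]
wrist_force: [1.2, -0.3, -0.5]
opening: 1.002
gripper_force: 0.0
```

>>> drive_tool --steps '[0, 0, 0, 33, -3, 0, 0, 0, 0, 0, 10, 0, 0, 0, 0, 0, 0.106, 0, 0, 0, 0, 0, 0, 0.106, 0, 0, 0, 0, 0, 0, 0.106, 0, 0, 0, 0, 0, 0, 0.106, 0, 0, 0, 0, 0, 0, 0.106, 0, 0, 0, 0, 0, 0, 0, 0, 0, 0, 0, 0, 0, 0, 0, 0, 0, 0]'

```text
clock: 14.38
tool_pos: [0.5596, -0.0662, 0.1153]
tool_rot: [0.872, 0.49, 0.0, 0.0]
wrist_force: [-0.5, -0.2, -0.4]
opening: 0.996
gripper_force: 0.0
```

```bash
python3 -c "
from h import *
go(.5595,-.0657,.030,-31.4)
import cv2
t=cv2.resize(ctrl.snapshot('top')[120:220,400:530,::-1],None,fx=3,fy=3,interpolation=2)
s=cv2.resize(ctrl.snapshot('side')[90:270,220:370,::-1],None,fx=2.6,fy=2.6,interpolation=2)
o=np.zeros((468,780,3),np.uint8);o[:t.shape[0],:t.shape[1]]=t;o[:,390:780]=s
cv2.imwrite('pics/s4.png',o)"
```

```text
t 14.38 pos [559.6 -66.2 115.3] yaw -31.36 tilt [ 0.0004 -0.0002] F [-0.5 -0.2 -0.4] open 84.7 gf 0.0
shift [ 0.4 -0.4 85.3] turnz rad 0.001
```

View pics/s4.png

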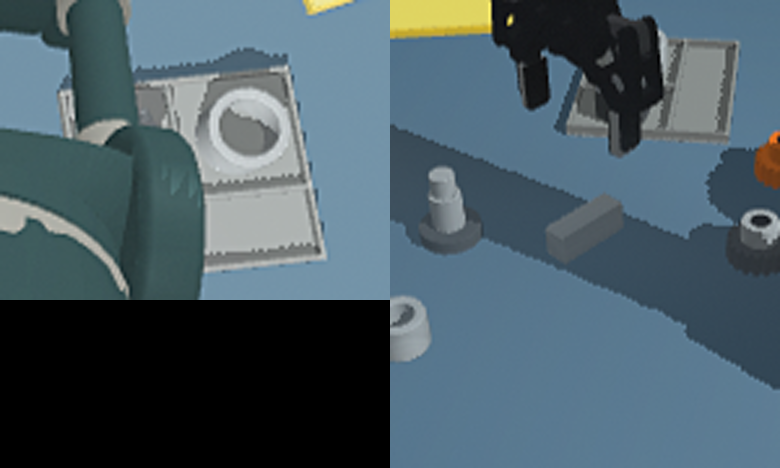

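The wide race is still in place, and the arm hides the nut for now. The jaws are above the key and lined up with its width, so I grip it.

>>> drive_tool --steps '[0, 0, 0, 0, 0, 30, 0, 0, 0, 0, 0, 0, 28, 0, 0, 0, 0, 0, 0, 17, 0.1, 0, 0, 0, 0, 0, 8, 0.2, 0, 0, 0, 0, 0, 2.5, 0.3, 0, 0, 0, 0, 0, 0, 0.5, 0, 0, 0, 0, 0, 0, 0.7, 0, 0, 0, 0, 0, 0, 1, 0, 0, 0, 0, 0, 0, 1, 0, 0, 0, 0, 0, 0, 1, 0, 0, 0, 0, 0, 0, 1, 0, 0, 0, 0, 0, 0, 1]' --force 60

```text
clock: 15.48
tool_pos: [0.561, -0.0661, 0.0315]
tool_rot: [0.872, 0.489, 0.001, 0.001]
wrist_force: [-0.2, -0.4, 6.8]
opening: 0.243
gripper_force: 61.2
```

```bash
python3 -c "
from h import *
go(.5062,-.3080,.10,5.2)"
```

```text
t 15.48 pos [561.  -66.1  31.5] yaw -31.5 tilt [ 0.0035 -0.0006] F [-0.2 -0.4  6.8] open 20.6 gf 61.2
shift [-234.8   79.9  -68.5] turnz rad -0.641
```

>>> drive_tool --steps '[0, 0, 0, 0, 0, -8, 1, 0, 0, 0, 0, 0, -25, 1, 0, 0, -0.107, 0, 0, -25, 1, 0, 0, -0.107, 0, 0, -12, 1, 0, 0, -0.107, 0, 0, 0, 1, 0, 0, -0.107, 0, 0, 0, 1, 0, 0, -0.107, 0, 0, 0, 1, 0, 0, -0.106, 0, 0, 0, 1, 0, 0, 0, -30, -10, 0, 1, 0, 0, 0, -36, -12, 0, 1, 0, 0, 0, -36, -12, 0, 1, 0, 0, 0, -36, -12, 0, 1]'

```text
clock: 16.48
tool_pos: [0.5249, -0.2081, 0.0994]
tool_rot: [0.674, 0.739, -0.0, -0.001]
wrist_force: [0.7, -0.5, -3.2]
opening: 0.238
gripper_force: 60.1
```

>>> drive_tool --steps '[0, 0, 0, -36, -12, 0, 1, 0, 0, 0, -36, -12, 0, 1, 0, 0, 0, -20, -6, 10, 1, 0, 0, 0, -6, 0, 20, 1, 0, 0, 0, 0, 0, 10, 1, 0, 0, 0, 0, 0, 0, 1, 0, 0, 0, 0, 0, 0, 1]'

```text
clock: 17.07
tool_pos: [0.5038, -0.3062, 0.0583]
tool_rot: [0.674, 0.739, -0.0, -0.002]
wrist_force: [0.1, 0.4, -2.7]
opening: 0.243
gripper_force: 60.0
```

```bash
python3 -c "
from h import *
go(.5062,-.3080,.0345,5.2)
import cv2
t=cv2.resize(ctrl.snapshot('top')[120:220,400:530,::-1],None,fx=5,fy=5,interpolation=2)
cv2.imwrite('pics/s5.png',t)"
```

```text
t 17.07 pos [ 503.8 -306.2   58.3] yaw 5.23 tilt [-0.0032  0.0025] F [ 0.1  0.4 -2.7] open 20.7 gf 60.0
shift [-2.1  2.3 23.7] turnz rad 0.001
```

View pics/s5.png

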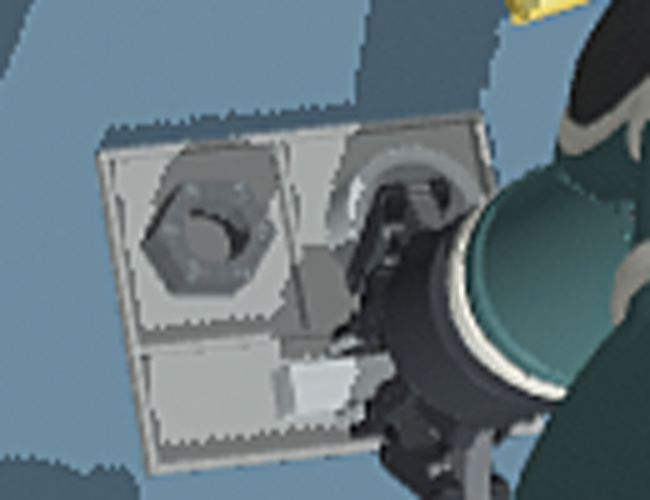

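The nut is flat in its bay (crop 208,237), and the key is lined up over the long bay (320,388). On release I'll open only partly, because the wide race stands close to the fingers.

>>> drive_tool --steps '[0, 0, 0, -2, 2.3, 10, 1, 0, 0, 0, 0, 0, 6, 1, 0, 0, 0, 0, 0, 4, 1, 0, 0, 0, 0, 0, 1.5, 1, 0, 0, 0, 0, 0, 0.5, 1, 0, 0, 0, 0, 0, 0, 1, 0, 0, 0, 0, 0, 0.5, 1, 0, 0, 0, 0, 0, 0.3, 1, 0, 0, 0, 0, 0, 0, 1, 0, 0, 0, 0, 0, 0, 1]'

```text
clock: 17.95
tool_pos: [0.5077, -0.3097, 0.037]
tool_rot: [0.674, 0.739, 0.0, 0.0]
wrist_force: [-0.3, 1.0, -3.2]
opening: 0.241
gripper_force: 60.1
```

>>> drive_tool --steps '[0, 0, 0, 0.5, -1, 0.8, 1, 0, 0, 0, 0.5, 0, 0.8, 1, 0, 0, 0, 0, 0, 0.5, 1, 0, 0, 0, 0, 0, 0.3, 1, 0, 0, 0, 0, 0, 0, 1, 0, 0, 0, 0, 0, 0, 1]'

```text
clock: 18.45
tool_pos: [0.5065, -0.3087, 0.0345]
tool_rot: [0.674, 0.739, 0.0, -0.0]
wrist_force: [-1.3, -0.1, -0.6]
opening: 0.242
gripper_force: 60.3
```

>>> drive_tool --steps '[0, 0, 0, 0, 0, 0.4, 1, 0, 0, 0, 0, 0, 0, 1, 0, 0, 0, 0, 0, 0, 0.74, 0, 0, 0, 0, 0, 0, 0.7, 0, 0, 0, 0, 0, 0, 0.63, 0, 0, 0, 0, 0, 0, 0.56, 0, 0, 0, 0, 0, 0, 0.56, 0, 0, 0, 0, 0, -4, 0.56, 0, 0, 0, 0, 0, -20, 0.56, 0, 0, 0, 0, 0, -30, 0.56, 0, 0, 0, 0, 0, -30, 0.3, 0, 0, 0, 30, -8, 0, 0]'

```text
clock: 19.45
tool_pos: [0.5023, -0.2859, 0.1262]
tool_rot: [0.675, 0.738, 0.001, 0.009]
wrist_force: [2.2, -0.9, 0.9]
opening: 0.712
gripper_force: 0.0
```

>>> drive_tool --steps '[0, 0, 0, 36, -9, 0, 0, 0, 0, 0, 36, -9, 0, 0, 0, 0, 0, 36, -9, 0, 0, 0, 0, 0, 36, -9, 0, 0, 0, 0, 0, 36, -9, 0, 0, 0, 0, 0, 24, -6, 0, 0, 0, 0, 0, 6, -2, 0, 0, 0, 0, 0, 0, 0, 0, 0, 0, 0, 0, 0, 0, 0, 0]'

```text
clock: 20.2
tool_pos: [0.4247, -0.0756, 0.1186]
tool_rot: [0.674, 0.739, 0.0, 0.001]
wrist_force: [-0.3, 0.4, -0.3]
opening: 1.002
gripper_force: 0.0
```

```bash
python3 -c "
from h import *
go(.4243,-.0753,.041)
import cv2
t=cv2.resize(ctrl.snapshot('top')[120:220,400:530,::-1],None,fx=3,fy=3,interpolation=2)
s=cv2.resize(ctrl.snapshot('side')[100:280,300:450,::-1],None,fx=2.6,fy=2.6,interpolation=2)
o=np.zeros((468,780,3),np.uint8);o[:t.shape[0],:t.shape[1]]=t;o[:,390:780]=s
cv2.imwrite('pics/s6.png',o)"
```

```text
t 20.2 pos [424.7 -75.6 118.6] yaw 5.28 tilt [ 0.0017 -0.0009] F [-0.3  0.4 -0.3] open 85.2 gf 0.0
shift [ 0.4 -0.5 77.6]
```

View pics/s6.png

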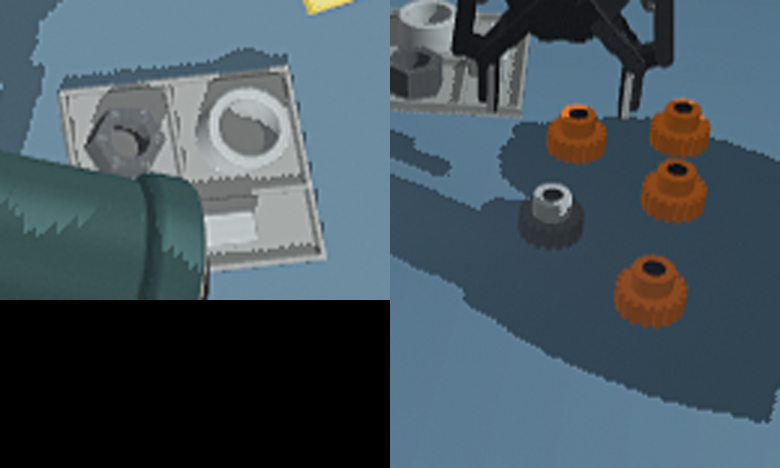

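The kit in the three-bay tray looks complete and flat: key at (230,228), nut at (125,140), wide race at (245,130). The jaws are above the grey pinion, so I grip it by its hub.

>>> drive_tool --steps '[0, 0, 0, 0.4, -0.5, 28, 0.3, 0, 0, 0, 0, 0, 25, 0.3, 0, 0, 0, 0, 0, 14, 0.3, 0, 0, 0, 0, 0, 8, 0.3, 0, 0, 0, 0, 0, 3, 0.3, 0, 0, 0, 0, 0, 0, 0.45, 0, 0, 0, 0, 0, 0, 0.6, 0, 0, 0, 0, 0, 0, 1, 0, 0, 0, 0, 0, 0, 1, 0, 0, 0, 0, 0, 0, 1, 0, 0, 0, 0, 0, 0, 1, 0, 0, 0, 0, 0, 0, 1]' --force 60

```text
clock: 21.3
tool_pos: [0.4247, -0.0754, 0.0413]
tool_rot: [0.674, 0.739, 0.0, 0.001]
wrist_force: [-0.6, -2.7, 6.7]
opening: 0.32
gripper_force: 59.7
```

```bash
python3 -c "
from h import *
go(.5528,.2689,.11)"
```

```text
t 21.3 pos [424.7 -75.4  41.3] yaw 5.23 tilt [ 0.0027 -0.0012] F [-0.6 -2.7  6.7] open 27.2 gf 59.7
shift [331.1 159.1 -68.8]
```

>>> drive_tool --steps '[0, 0, 0, 0, 0, -4, 1, 0, 0, 0, 0, 0, -10, 1, 0, 0, 0, 0, 0, -20, 1, 0, 0, 0, 0, 0, -20, 1, 0, 0, 0, 10, 5, -12, 1, 0, 0, 0, 30, 15, 0, 1, 0, 0, 0, 35, 17, 0, 1, 0, 0, 0, 35, 17, 0, 1, 0, 0, 0, 35, 17, 0, 1, 0, 0, 0, 35, 17, 0, 1, 0, 0, 0, 35, 17, 0, 1, 0, 0, 0, 35, 17, 0, 1]'

```text
clock: 22.3
tool_pos: [0.5217, 0.1872, 0.106]
tool_rot: [0.674, 0.739, -0.0, -0.0]
wrist_force: [1.1, -0.5, -2.7]
opening: 0.319
gripper_force: 59.8
```

>>> drive_tool --steps '[0, 0, 0, 35, 17, 0, 1, 0, 0, 0, 30, 14, 0, 1, 0, 0, 0, 14, 5, 0, 1, 0, 0, 0, 2, 1, 5, 1, 0, 0, 0, 0, 0, 15, 1, 0, 0, 0, 0, 0, 10, 1, 0, 0, 0, 0, 0, 0, 1, 0, 0, 0, 0, 0, 0, 1]'

```text
clock: 22.97
tool_pos: [0.5499, 0.2676, 0.0744]
tool_rot: [0.675, 0.738, -0.002, -0.001]
wrist_force: [0.2, 0.2, -3.0]
opening: 0.322
gripper_force: 59.8
```

```bash
python3 -c "
from h import *
go(.5528,.2689,.0443)
import cv2
t=cv2.resize(ctrl.snapshot('top')[130:230,120:250,::-1],None,fx=3,fy=3,interpolation=2)
s=cv2.resize(ctrl.snapshot('side')[220:400,160:310,::-1],None,fx=2.6,fy=2.6,interpolation=2)
o=np.zeros((468,780,3),np.uint8);o[:t.shape[0],:t.shape[1]]=t;o[:,390:780]=s
cv2.imwrite('pics/s7.png',o)"
```

```text
t 22.97 pos [549.9 267.6  74.4] yaw 5.17 tilt [-0.0039 -0.0018] F [ 0.2  0.2 -3. ] open 27.4 gf 59.8
shift [ 1.1  3.1 30.1]
```

View pics/s7.png

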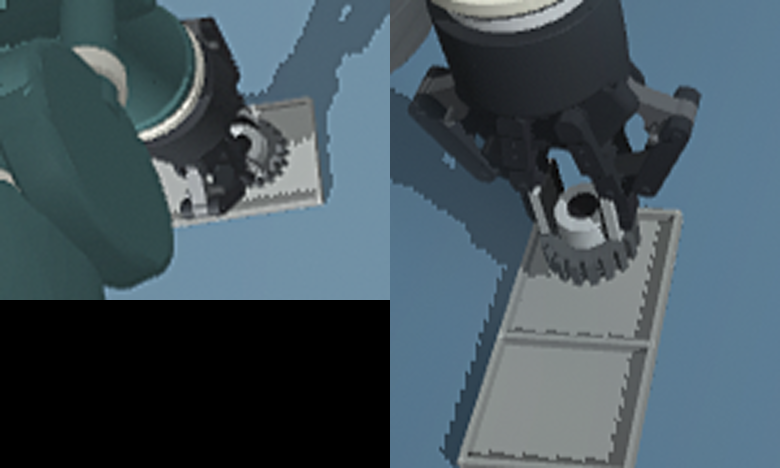

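The pinion hangs level by its hub (side crop 585,235) over the larger bay. Lowering.

>>> drive_tool --steps '[0, 0, 0, 1, 3, 12, 1, 0, 0, 0, 0, 0, 8, 1, 0, 0, 0, 0, 0, 5, 1, 0, 0, 0, 0, 0, 2, 1, 0, 0, 0, 0, 0, 1, 1, 0, 0, 0, 0, 0, 0, 1, 0, 0, 0, 0, 0, 0.5, 1, 0, 0, 0, 0, 0, 0.5, 1, 0, 0, 0, 0, 0, 0, 1, 0, 0, 0, 0, 0, 0, 1]'

```text
clock: 23.9
tool_pos: [0.5547, 0.2706, 0.0473]
tool_rot: [0.674, 0.739, 0.0, 0.0]
wrist_force: [-0.2, -0.2, -3.1]
opening: 0.323
gripper_force: 59.8
```

>>> drive_tool --steps '[0, 0, 0, -0.8, -1, 0.8, 1, 0, 0, 0, -0.7, -0.8, 0.8, 1, 0, 0, 0, 0, 0, 0.5, 1, 0, 0, 0, 0, 0, 0.4, 1, 0, 0, 0, 0, 0, 0.4, 1, 0, 0, 0, 0, 0, 0, 1, 0, 0, 0, 0, 0, 0, 1]'

```text
clock: 24.48
tool_pos: [0.553, 0.2688, 0.0444]
tool_rot: [0.674, 0.739, 0.0, 0.0]
wrist_force: [-1.9, -1.9, 0.7]
opening: 0.319
gripper_force: 60.2
```

>>> drive_tool --steps '[0, 0, 0, 0, 0, 0.2, 1, 0, 0, 0, 0, 0, 0, 0.66, 0, 0, 0, 0, 0, 0, 0.62, 0, 0, 0, 0, 0, 0, 0.54, 0, 0, 0, 0, 0, 0, 0.4, 0, 0, 0, 0, 0, -4, 0.4, 0, 0, 0, 0, 0, -20, 0.3, 0, 0, 0, 0, 0, -25, 0.25, 0, 0, 0, 0, 0, -25, 0.25, 0, 0, 0, -30, 12, 0, 0.25, 0, 0, 0, -36, 15, 0, 0.25, 0, 0, 0, -36, 15, 0, 0.25]'

```text
clock: 25.48
tool_pos: [0.6051, 0.1711, 0.1196]
tool_rot: [0.673, 0.739, 0.001, 0.001]
wrist_force: [0.6, 0.0, 0.3]
opening: 0.749
gripper_force: 0.0
```

>>> drive_tool --steps '[0, 0, 0, -36, 15, 0, 0.25, 0, 0, 0, -36, 15, 0, 0.25, 0, 0, 0, -26, 11, 0, 0.25, 0, 0, 0, -7, 3, 0, 0.25, 0, 0, 0, 0, 0, 0, 0.25, 0, 0, 0, 0, 0, 0, 0.25]'

```text
clock: 25.98
tool_pos: [0.6572, 0.0706, 0.1179]
tool_rot: [0.675, 0.738, 0.0, -0.0]
wrist_force: [-0.7, 0.4, 0.1]
opening: 0.748
gripper_force: 0.0
```

```bash
python3 -c "
from h import *
go(.657,.071,.0305)
import cv2
t=cv2.resize(ctrl.snapshot('top')[130:230,120:250,::-1],None,fx=3,fy=3,interpolation=2)
s=cv2.resize(ctrl.snapshot('side')[140:320,150:300,::-1],None,fx=2.6,fy=2.6,interpolation=2)
o=np.zeros((468,780,3),np.uint8);o[:t.shape[0],:t.shape[1]]=t;o[:,390:780]=s
cv2.imwrite('pics/s8.png',o)"
```

```text
t 25.98 pos [657.2  70.6 117.9] yaw 5.14 tilt [-0.0005  0.0006] F [-0.7  0.4  0.1] open 63.6 gf 0.0
shift [ 0.3 -0.1 87.4]
```

View pics/s8.png

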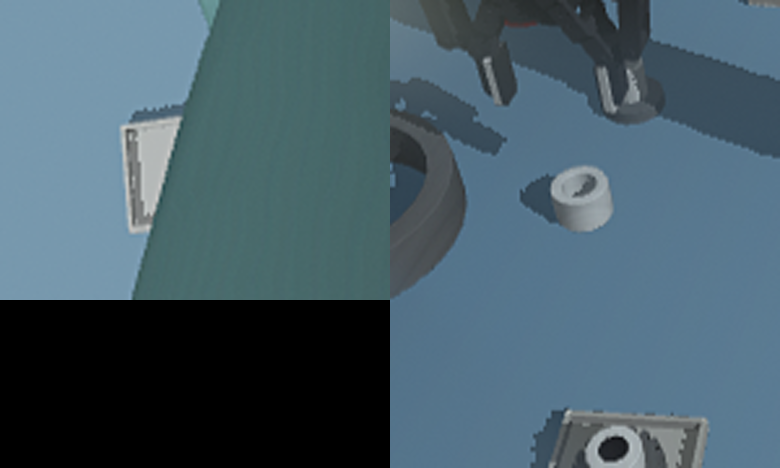

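The pinion stands hub up in its bay (side crop 613,447). The jaws are above the small race, with a clear gap to the big ring.

>>> drive_tool --steps '[0, 0, 0, 0, 0, 30, 0.25, 0, 0, 0, 0, 0, 28, 0.25, 0, 0, 0, 0, 0, 17, 0.25, 0, 0, 0, 0, 0, 9, 0.25, 0, 0, 0, 0, 0, 4, 0.25, 0, 0, 0, 0, 0, 0, 0.35, 0, 0, 0, 0, 0, 0, 0.5, 0, 0, 0, 0, 0, 0, 1, 0, 0, 0, 0, 0, 0, 1, 0, 0, 0, 0, 0, 0, 1, 0, 0, 0, 0, 0, 0, 1]' --force 60

```text
clock: 27.0
tool_pos: [0.6589, 0.0708, 0.0318]
tool_rot: [0.674, 0.738, 0.001, 0.001]
wrist_force: [0.7, 1.9, 6.8]
opening: 0.442
gripper_force: 60.9
```

```bash
python3 -c "
from h import *
go(.5428,.3392,.105)"
```

```text
t 27.0 pos [658.9  70.8  31.8] yaw 5.2 tilt [0.0033 0.0006] F [0.7 1.9 6.8] open 37.6 gf 60.9
shift [277.8 -91.  -73.4]
```

>>> drive_tool --steps '[0, 0, 0, 0, 0, -6, 1, 0, 0, 0, 0, 0, -20, 1, 0, 0, 0, 0, 0, -30, 1, 0, 0, 0, 0, 0, -20, 1, 0, 0, 0, 25, -8, 0, 1, 0, 0, 0, 35, -12, 0, 1, 0, 0, 0, 35, -12, 0, 1, 0, 0, 0, 35, -12, 0, 1, 0, 0, 0, 35, -12, 0, 1, 0, 0, 0, 35, -12, 0, 1, 0, 0, 0, 35, -12, 0, 1, 0, 0, 0, 30, -9, 0, 1]'

```text
clock: 28.0
tool_pos: [0.5427, 0.3277, 0.1055]
tool_rot: [0.674, 0.739, -0.001, -0.0]
wrist_force: [-0.3, -0.7, -1.8]
opening: 0.446
gripper_force: 60.5
```

>>> drive_tool --steps '[0, 0, 0, 12, -2, 0, 1, 0, 0, 0, 1, 0, 0, 1, 0, 0, 0, 0, 0, 15, 1, 0, 0, 0, 0, 0, 20, 1, 0, 0, 0, 0, 0, 8, 1, 0, 0, 0, 0, 0, 0, 1, 0, 0, 0, 0, 0, 0, 1]'

```text
clock: 28.58
tool_pos: [0.5413, 0.3377, 0.0621]
tool_rot: [0.675, 0.738, -0.001, -0.0]
wrist_force: [-0.3, -0.7, -1.2]
opening: 0.445
gripper_force: 60.5
```

```bash
python3 -c "
from h import *
go(.5428,.3392,.0348)"
```

```text
t 28.58 pos [541.3 337.7  62.1] yaw 5.15 tilt [-0.0019 -0.0014] F [-0.3 -0.7 -1.2] open 37.8 gf 60.5
shift [ 1.4  1.7 27.3]
```

>>> drive_tool --steps '[0, 0, 0, 1, 1, 12, 1, 0, 0, 0, 0, 0, 7, 1, 0, 0, 0, 0, 0, 4, 1, 0, 0, 0, 0, 0, 2, 1, 0, 0, 0, 0, 0, 0, 1, 0, 0, 0, 0, 0, 0.6, 1, 0, 0, 0, 0, 0, 0.5, 1, 0, 0, 0, 0, 0, 0.5, 1, 0, 0, 0, 0, 0, 0, 1, 0, 0, 0, 0, 0, 0, 1]'

```text
clock: 29.42
tool_pos: [0.5425, 0.3403, 0.0365]
tool_rot: [0.674, 0.739, 0.0, 0.0]
wrist_force: [-0.5, 0.3, -1.3]
opening: 0.441
gripper_force: 60.5
```

>>> drive_tool --steps '[0, 0, 0, -1, 0, 0.6, 1, 0, 0, 0, 0, 0, 0.5, 1, 0, 0, 0, 0, 0, 0.4, 1, 0, 0, 0, 0, 0, 0.4, 1, 0, 0, 0, 0, 0, 0, 1, 0, 0, 0, 0, 0, 0, 1]'

```text
clock: 29.92
tool_pos: [0.5425, 0.3391, 0.0349]
tool_rot: [0.674, 0.739, -0.0, 0.0]
wrist_force: [-1.8, -1.5, 4.0]
opening: 0.444
gripper_force: 61.0
```

>>> drive_tool --steps '[0, 0, 0, 0, 0, 0, 0.53, 0, 0, 0, 0, 0, 0, 0.49, 0, 0, 0, 0, 0, 0, 0.4, 0, 0, 0, 0, 0, 0, 0.3, 0, 0, 0, 0, 0, -4, 0.3, 0, 0, 0, 0, 0, -20, 0.3, 0, 0, 0, 0, 0, -30, 0.3, 0, 0, 0, 0, 0, -30, 0.2, 0, 0, 0, 0, 0, -30, 0.2, 0, 0, 0, 35, 0, -20, 0.2, 0, 0, 0, 40, 0, 0, 0.2, 0, 0, 0, 40, 0, 0, 0.2]'

```text
clock: 30.92
tool_pos: [0.5338, 0.4554, 0.1724]
tool_rot: [0.675, 0.738, 0.003, 0.001]
wrist_force: [0.5, -0.9, -0.6]
opening: 0.8
gripper_force: 0.0
```

>>> drive_tool --steps '[0, 0, 0, 35, -15, 0, 0, 0, 0, 0, 35, -15, 0, 0, 0, 0, 0, 35, -15, 0, 0, 0, 0, 0, 35, -15, 0, 0, 0, 0, 0, 10, -4, 0, 0, 0, 0, 0, 0, 0, 0, 0, 0, 0, 0, 0, 0, 0, 0]'

```text
clock: 31.5
tool_pos: [0.4543, 0.5974, 0.1682]
tool_rot: [0.674, 0.739, -0.0, 0.0]
wrist_force: [0.3, -1.1, 0.2]
opening: 1.002
gripper_force: 0.0
```

```bash
python3 -c "
from h import *
go(.5428,.3392,.2)
import cv2
t=ctrl.snapshot('top')[100:300,120:520,::-1];s=ctrl.snapshot('side')[60:400,160:440,::-1]
o=np.zeros((600,800,3),np.uint8);o[:255,:510]=cv2.resize(t,(510,255),interpolation=2)
q=cv2.resize(s[:,:],(280,340));o[258:598,:280]=q
o[258:560,290:600]=cv2.resize(s[20:100,90:172],(310,302),interpolation=2)
o[258:460,600:800]=cv2.resize(s[220:340,0:119],(200,202),interpolation=2)
cv2.imwrite('pics/s9.png',o)"
```

```text
t 31.5 pos [454.3 597.4 168.2] yaw 5.31 tilt [ 0.0003 -0.0009] F [ 0.3 -1.1  0.2] open 85.2 gf 0.0
shift [-265.3   64.2  -31.5]
```

View pics/s9.png

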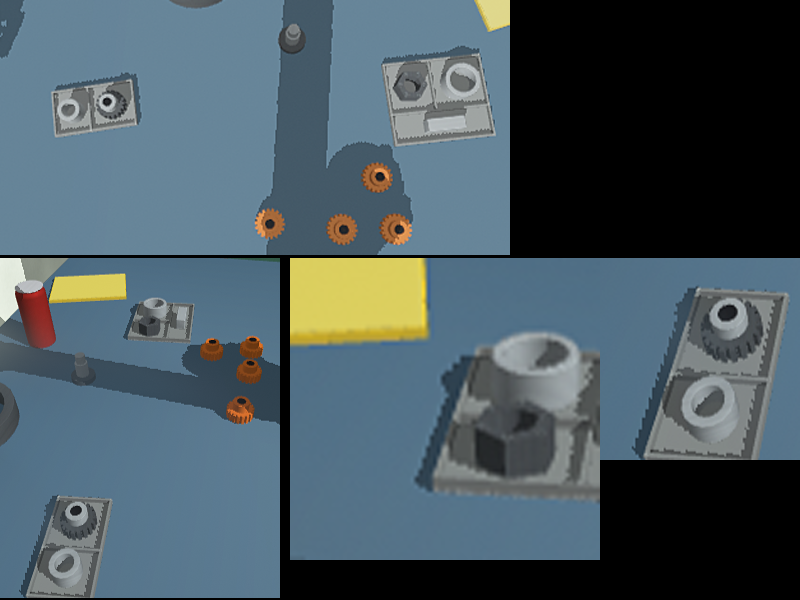

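The picture shows all five parts flat in their bays: two-bay tray at (92,105), three-bay tray at (440,95). The stub shaft (292,38) and the orange gears are undisturbed, and the arm is clear.

```bash
python3 -c "
from bench import ctrl
print(ctrl.hand_in())"
```

```text
the job is handed in; nothing more can be done
None
```

Both kits are made up and handed in at about 31.5 s: the final pictures show all five parts flat in their bays, the pinion hub up, and the stub shaft and orange gears left where they were.

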